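# Assemble a pellet die on its stand

## Task

Assemble the pellet die on the round assembly stand, from the bottom up, in this order: seat the die base in the stand's collar with its spigot up, put the sleeve over the spigot, put the plunger that fits the sleeve into the bore with its head up, and put the pressure cap over the plunger's head, open side down. Each part must sit fully home and upright; leave the thicker spare plunger and the two screw jars where they are.

Things in the scene. Friction and masses are not known exactly. Their poses are not given: they have to be found in the camera images.
- stand: assembly stand, fixed to the bench: round grey-painted foot, 76 mm diameter, 8 mm high, with a raised collar in its middle (outside diameter 72, inside diameter 56, its rim 5 mm above the foot, 13 mm above the bench). Origin: centre of the underside; z up; yaw does not matter. The die base sits inside the collar, on the foot's top at 8 mm.
- die_base: die base, bright steel, one piece: flange of 50 mm diameter, 10 mm high, with a spigot of 22 mm diameter standing 16 mm up from its middle (26 mm high in all; the spigot's top edge has a 2 mm chamfer). Stands spigot up at the start. Origin: centre of the underside, z up the spigot. Can be gripped by the spigot. 0.14 to 0.28 kg.
- die_sleeve: die sleeve, dark steel tube: outside diameter 46 mm, bore 28 mm right through, 40 mm high, both ends alike. Stands on end at the start. Origin: centre of its lower end, z along the bore, up. Fits over the die base's spigot and rests on its flange (10 mm above the die base's underside). 0.17 to 0.35 kg.
- plunger: the plunger that fits, bright steel: shaft of 22 mm diameter, 34 mm long, under a head of 30 mm diameter, 14 mm high (48 mm in all; 2 mm chamfer at the shaft's foot). Stands head up. Origin: centre of the shaft's foot, z up. Home: foot on the spigot's top, 26 mm above the die base's underside, head 10 mm clear of the sleeve. 0.10 to 0.21 kg.
- pressure_cap: pressure cap, aluminium, a shallow cup lying open side down: outside diameter 46 mm, 18 mm high, round hollow below of 36 mm diameter and 7 mm deep; a small dark round mark in the middle of its closed flat top. Origin: centre of the lower, open face, z up. Home on the plunger's head: lower face 7 mm below the head's top. 0.056 to 0.11 kg.
- spare_plunger: spare plunger of another die, too thick for this sleeve: shaft of 34 mm diameter, 26 mm long, head of 42 mm diameter, 10 mm high (36 mm in all). Stands on its shaft. Origin: centre of its foot, z up. To be left where it is.
- lever_press: hand lever press, fixed, not used here, an obstacle to the left (+y) of the work: footprint about x 0.39 to 0.51, y -0.11 to 0.04; a column and ram 0.30 m tall, its lever rising towards +y to a black knob at about x 0.45, y 0.15, z 0.36. Go round it on the robot's side or well over it. Origin: near its foot's left edge.
- jar_standard: brown screw jar with a black lid, 42 mm diameter, 45 mm high, a bystander. Origin: centre of its underside.
- jar_septa: white screw jar with a white lid, 36 mm diameter, 34 mm high, a bystander. Origin: centre of its underside.
Things that resemble listed ones, but are neither listed nor needed, are in the scene too. Leave any red look-alike of the die_base alone. Leave any green look-alike of the pressure_cap alone.

How it is judged:
By the outcome, as a careful person would: the job done as asked, in the order asked, and still so for the second after the job is handed in, with the robot touching nothing.
It also fails if it takes over 120 s, if anything falls off the work surface, if the arm or the gripper's body presses on something with over 40 N, if the wrist force passes 120 N, or if a joint passes its speed limit or range.

## Robot

A 6-joint arm with a two-finger parallel gripper is mounted at the origin on the work surface; the furniture and walls round the work are solid. World frame = base frame: x ahead of the robot, y to its left, z up, the work surface at z = 0. Lengths are in m, angles in rad, forces in N, time in s.
With the tool pointing down it reaches from about 0.25 to 0.725 m from the base axis. Payload 4 kg.
Tool frame: the origin (TCP) lies midway between the tips of the shut fingers; the grasp point (between the pads) lies 19 mm behind it; z points along the fingers, y is the line along which they close (so a half turn about z gives the same grasp; the last joint's range is limited). The gripper opens to 85 mm and grips with 20 to 120 N. Pads are 22 mm wide; open, the fingers measure 114 mm over their backs; the gripper's body (76 mm by 85 mm) begins 54 mm behind the grasp point. The pads swing forward as they close: fully open they stand 13 mm farther back than shut.
Start: joints at [1.24, 0.241, 0.005, 1.335, 0, 1.571], TCP at [0.162, 0.473, 0.231] pointing down, gripper open.
Joint ranges: [-2.72, 2.72], [-1.05, 1.87], [-1.09, 1.28], [-1.99, 2.15], [-1.42, 1.44], [-3.14, 3.14]. Speed limits (rad/s): [2.79, 2.79, 3.14, 3.14, 3.14, 3.14].

## Interface

Orientations are given as a unit quaternion [x, y, z, w].
In Python, from workcell import bot, camera, job_done gives the robot as it stands.
- The arm moves only by the tool carry_out, never from a script. Its argument "plan" is a list of rows, each an object of numbers: "dx", "dy", "dz": the shift along the tool's x, y, z in mm; "twist": the turn about the tool's z in degrees; "fingers": the closure, from -1 (fully open) to 1 (shut). In form: [{"dx": .., "dy": .., "dz": .., "twist": .., "fingers": ..}, ...]. A call has exactly 5 rows; each row is the pose to reach, as a shift and turn from the pose commanded when the call began, along the tool's axes at that moment; what a row does not reach only later rows make up. A row lasts 1/12 s, in which the tool goes at most 41.7 mm and 7.16 degrees, less where a joint would pass 70% of its speed; a pose out of reach is approached as far as the arm can. A call with a gripper value outside its range is refused whole. The fingers move at their own pace and stop on an object; the grip force is fixed at half the most. Time passes only in rows, so rows that repeat a pose let the fingers close, or fill a call up. It gives the time, the measured TCP pose, the force, the opening and the grip force at its end, in the units of the state.
- bot.get_obs(): the state, without advancing time (a new reading comes with each control period).
- camera(name): name is "scene" or "top" or "wrist"; returns a dict with "image" (400x640x3 uint8, red, green, blue), "intrinsics" (3x3 intrinsics, pixels), "eye" and "attitude" of the camera in the world. Camera axes: x right, y down, z forward; pixel columns grow to the right and rows downward; lengths in m; the calibration is good to about 2 mm. The wrist camera is an equidistant fisheye: a pixel r from the principal point sees the ray r / f radians off the axis. A picture is of the moment at which its call begins. There is no depth.
- job_done(): hands the job in; it is judged then, once.
The state is a dict: "clock": time; "joint_pos": joint angles; "joint_vel": joint speeds; "tau": joint torques, N m; "eef_pos": TCP position; "tool_rot": TCP orientation; "ft_force": force on the tool from outside, world axes, zero at the start; "ft_torque": the same for the moment, N m; "grip_width": finger opening in m; "grasp_force": force on a finger pad.
Only numpy, scipy, OpenCV 4.12 (cv2) and the standard library are available. Lean on these libraries where they do the work, as an engineer would, in place of code of your own. Each camera call takes 0.05 s, during which the arm holds its last target. There are 200 camera calls.

## Working session

There is one attempt and no reset: what is moved stays moved. The work goes in short steps, Python scripts to look and compute and a tool call to move; the robot and the scene stay as the last step left them, time stands still between calls to the robot, and variables do not carry over. Pictures are saved under pics/ and viewed, at most 14 in all, crops included, and the job is handed in when it is done.

Besides the shell and the picture viewer there is one more tool, called after "Emit:" by a JSON object that holds its "name" and its "arguments". carry_out: Moves the arm, as the interface text tells. Its arguments: {"type":"object","properties":{"plan":{"type":"array","items":{"type":"object","properties":{"dx":{"type":"number"},"dy":{"type":"number"},"dz":{"type":"number"},"twist":{"type":"number"},"fingers":{"type":"number"}}}}},"required":["plan"]}

```bash
mkdir -p pics
cat > h.py <<'E'
import numpy as np, cv2
from workcell import bot, camera, job_done
from scipy.spatial.transform import Rotation as R
def snap(n,f=None):
    c=camera(n); cv2.imwrite(f or f'pics/{n}.png',c['image'][:,:,::-1]); return c
def rot(c):
    a=np.array(c['attitude'],float)
    return a if a.shape==(3,3) else R.from_quat(a).as_matrix()
def back(c,u,v,z,fish=False):
    K=np.array(c['intrinsics']); x=(u-K[0,2])/K[0,0]; y=(v-K[1,2])/K[1,1]
    if fish:
        r=np.hypot(x,y); d=np.array([np.sin(r)*x/r,np.sin(r)*y/r,np.cos(r)]) if r>1e-9 else np.array([0,0,1.])
    else: d=np.array([x,y,1])
    d=rot(c)@d; e=np.array(c['eye']); return e+d*(z-e[2])/d[2]
def proj(c,p):
    K=np.array(c['intrinsics']); q=rot(c).T@(np.array(p)-np.array(c['eye'])); return K[0,0]*q[0]/q[2]+K[0,2],K[1,1]*q[1]/q[2]+K[1,2]
E
python3 - <<'E'
from h import *
for n in ('top','scene'):
    c=snap(n); print(n,c['intrinsics'],c['eye'],c['attitude'])
o=bot.get_obs(); print(o)
E
```

```text
top [[395.28813059   0.         322.2732992 ]
 [  0.         395.28813059 193.25530834]
 [  0.           0.           1.        ]] [ 0.35318066 -0.10142701  0.87116772] [-0.70115244  0.70906547 -0.05384173  0.05208146]
scene [[392.71478505   0.         319.62416323]
 [  0.         392.71478505 201.83879587]
 [  0.           0.           1.        ]] [-0.01751853 -0.44291224  0.69817851] [ 0.81582464 -0.43390782  0.17708791 -0.33881269]
{'clock': 0.1, 'joint_pos': array([1.24001964e+00, 2.41299148e-01, 3.86046223e-03, 1.33521494e+00,
       1.57047530e-05, 1.57078723e+00]), 'joint_vel': array([ 0.0014934 , -0.00062968,  0.00291879,  0.00118363,  0.00270942,
        0.00116596]), 'tau': array([-7.54516441e-04, -3.73138368e+01,  2.53009397e+01,  1.08430570e-02,
       -6.61251943e-05,  1.35065864e-05]), 'eef_pos': array([0.16219901, 0.47235702, 0.23052179]), 'tool_rot': array([ 1.64630839e-01,  9.86354817e-01, -9.14684442e-04, -1.60638014e-04]), 'ft_force': array([ 0.37294695, -0.01311912, -0.94108764]), 'ft_torque': array([-0.00579704, -0.00556261,  0.03666795]), 'grasp_force': 0.0, 'grip_width': 0.08510879617830037}
```

View pics/top.png

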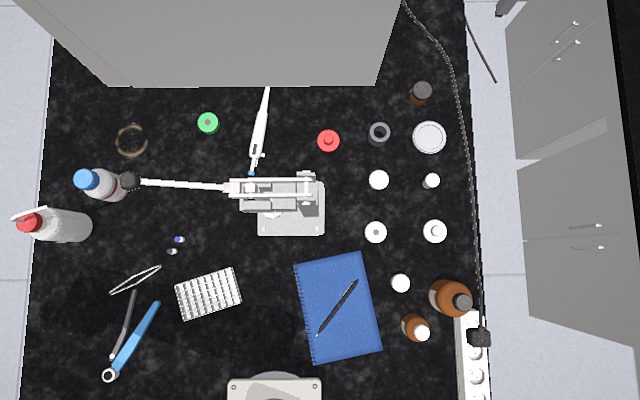

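View pics/scene.png

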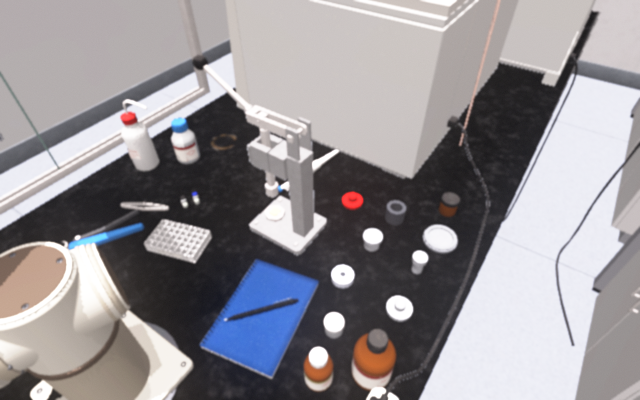

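Run:
```python
import cv2
a=cv2.imread('pics/top.png')[75:305,350:460]; b=cv2.imread('pics/scene.png')[180:350,315:475]
a=cv2.resize(a,None,fx=2.6,fy=2.6,interpolation=cv2.INTER_CUBIC); b=cv2.resize(b,None,fx=3.2,fy=3.2,interpolation=cv2.INTER_CUBIC)
b=cv2.copyMakeBorder(b,0,a.shape[0]-b.shape[0],0,0,0)
import numpy as np
x=np.hstack([a,b]); print(x.shape,a.shape); cv2.imwrite('pics/crop1.png',x)
```

```text
(598, 798, 3) (598, 286, 3)
```

View pics/crop1.png

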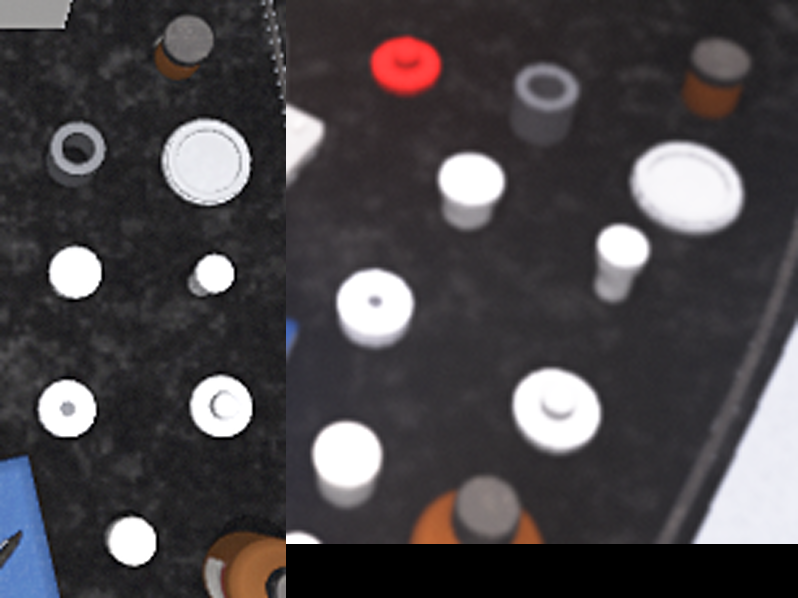

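Candidates in the top view:
- **Die base:** (435,231) is bright steel with a spigot. The look-alike at (328,140) is red and stays put.
- **Cap:** (376,232) has the dark mark. The look-alike at (208,122) is green and stays put.
- **Plunger:** (432,181) is the slim one. (378,180) is the thick spare and (400,283) is the white jar.
- **Sleeve:** (379,132).
- **Stand:** (429,137).

The crop confirms the choices.

```bash
cat > m.py <<'E'
from h import *
c=dict(camera('top')); g=cv2.cvtColor(c['image'],cv2.COLOR_RGB2GRAY)
def px(a,b): return 350+(a+.5)/2.6-.5, 75+(b+.5)/2.6-.5
for n,a,b,r,z,d in [('stand',206,162,44,.013,72),('sleeve',77,147,28,.04,46),('plunger',215,273,20,.048,30),('spare',75,272,27,.036,42),('base_flange',221,406,32,.010,50),('base_spigot',225,405,14,.026,22),('cap',67,408,30,.018,46),('cap mark',67,408,8,.018,12),('jarw',131,540,26,.034,36),('jarb',188,40,26,.045,42)]:
    u,v=px(a,b); p=back(c,u,v,z); print(n,np.round(p*1000,1),'diam mm',round(2*r/2.6/395.3*(.871-z)*1000,1),'px',round(u,1),round(v,1))
# contour refine
t=(g>170).astype(np.uint8); cs,_=cv2.findContours(t,cv2.RETR_EXTERNAL,cv2.CHAIN_APPROX_NONE)
for k in cs:
    (u,v),r=cv2.minEnclosingCircle(k)
    if 6<r<25 and u>350: print('contour',round(u,1),round(v,1),round(r,1))
E
python3 m.py
```

```text
stand [ 607.9 -345.2   13. ] diam mm 73.5 px 428.9 137.0
sleeve [ 614. -230.   40.] diam mm 45.3 px 379.3 131.2
plunger [ 504.  -337.7   48. ] diam mm 32.0 px 432.4 179.7
spare [ 508.3 -225.5   36. ] diam mm 43.9 px 378.5 179.3
base_flange [ 397.9 -347.7   10. ] diam mm 53.6 px 434.7 230.8
base_spigot [ 397.9 -346.4   26. ] diam mm 23.0 px 436.2 230.5
cap [ 397.3 -217.8   18. ] diam mm 49.8 px 375.5 231.6
cap mark [ 397.3 -217.8   18. ] diam mm 13.3 px 375.5 231.6
jarw [ 291.1 -263.3   34. ] diam mm 42.3 px 400.1 282.4
jarb [ 705.3 -326.3   45. ] diam mm 41.8 px 422.0 90.1
contour 458.0 381.5 6.5
contour 457.0 364.5 6.5
contour 421.5 332.5 7.9
contour 400.5 282.8 9.2
contour 375.4 231.8 10.9
contour 434.6 230.8 11.8
contour 432.0 180.0 7.3
contour 378.5 179.1 10.0
contour 429.1 136.9 16.7
```

Emit:
{"name": "carry_out", "arguments": {"plan": [{"dx": -19,"dy": -35,"dz": 0,"twist": -3.8,"fingers": -1},{"dx": -38,"dy": -70,"dz": 0,"twist": -7.6,"fingers": -1},{"dx": -57,"dy": -104,"dz": 0,"twist": -11.4,"fingers": -1},{"dx": -77,"dy": -139,"dz": 0,"twist": -15.2,"fingers": -1},{"dx": -96,"dy": -174,"dz": 0,"twist": -19,"fingers": -1}]}}

```text
clock: 0.57
eef_pos: [0.1964, 0.2752, 0.2308]
tool_rot: [-0.003, 1.0, -0.0, -0.0]
ft_force: [0.9, -0.1, 0.7]
grip_width: 0.0856
grasp_force: 0.0
```

Emit:
{"name": "carry_out", "arguments": {"plan": [{"dx": -19,"dy": -35,"dz": 0,"twist": 0,"fingers": -1},{"dx": -38,"dy": -70,"dz": 0,"twist": 0,"fingers": -1},{"dx": -57,"dy": -105,"dz": 0,"twist": 0,"fingers": -1},{"dx": -76,"dy": -140,"dz": 0,"twist": 0,"fingers": -1},{"dx": -95,"dy": -175,"dz": 0,"twist": 0,"fingers": -1}]}}

```text
clock: 0.98
eef_pos: [0.292, 0.1004, 0.2315]
tool_rot: [-0.001, 1.0, 0.0, 0.0]
ft_force: [0.9, 0.7, 0.0]
grip_width: 0.0855
grasp_force: 0.0
```

Tracking is exact; carry on to above the die base.

Emit:
{"name": "carry_out", "arguments": {"plan": [{"dx": 0,"dy": -39,"dz": 0,"twist": 0,"fingers": -1},{"dx": 0,"dy": -78,"dz": 0,"twist": 0,"fingers": -1},{"dx": 0,"dy": -117,"dz": 0,"twist": 0,"fingers": -1},{"dx": 0,"dy": -156,"dz": 0,"twist": 0,"fingers": -1},{"dx": 0,"dy": -195,"dz": 0,"twist": 0,"fingers": -1}]}}

```text
clock: 1.4
eef_pos: [0.2913, -0.0946, 0.2314]
tool_rot: [-0.0, 1.0, -0.0, 0.0]
ft_force: [0.9, -0.2, 0.8]
grip_width: 0.0849
grasp_force: 0.0
```

Emit:
{"name": "carry_out", "arguments": {"plan": [{"dx": 0,"dy": -39,"dz": 0,"twist": 0,"fingers": -1},{"dx": -10,"dy": -78,"dz": 0,"twist": 0,"fingers": -1},{"dx": -30,"dy": -112,"dz": 0,"twist": 0,"fingers": -1},{"dx": -55,"dy": -144,"dz": 0,"twist": 0,"fingers": -1},{"dx": -85,"dy": -172,"dz": 0,"twist": 0,"fingers": -1}]}}

```text
clock: 1.82
eef_pos: [0.3766, -0.2672, 0.2312]
tool_rot: [0.001, 1.0, -0.0, -0.0]
ft_force: [-0.2, -0.1, 1.4]
grip_width: 0.0855
grasp_force: 0.0
```

Emit:
{"name": "carry_out", "arguments": {"plan": [{"dx": -6,"dy": -27,"dz": 0,"twist": 0,"fingers": -1},{"dx": -12,"dy": -54,"dz": 10,"twist": 0,"fingers": -1},{"dx": -22,"dy": -81,"dz": 30,"twist": 0,"fingers": -1},{"dx": -22,"dy": -81,"dz": 60,"twist": 0,"fingers": -1},{"dx": -22,"dy": -81,"dz": 90,"twist": 0,"fingers": -1}]}}

```text
clock: 2.23
eef_pos: [0.3999, -0.3477, 0.1402]
tool_rot: [0.001, 1.0, -0.001, 0.001]
ft_force: [0.1, -0.3, -0.6]
grip_width: 0.0852
grasp_force: 0.0
```

Run:
```python
from h import *
o=bot.get_obs(); print(o['eef_pos'],o['joint_pos'])
import pickle
c=snap('wrist','pics/w1.png'); pickle.dump(dict(c),open('w1.pkl','wb')); print(c['intrinsics'],c['eye'],c['attitude'])
```

```text
[ 0.39987466 -0.34770444  0.14017091] [-7.15720718e-01  3.54248655e-01 -8.24666613e-02  1.13226392e+00
 -8.47134774e-06 -7.14548196e-01]
[[309.70691629   0.         321.12990204]
 [  0.         309.70691629 202.10372812]
 [  0.           0.           1.        ]] [ 0.32063286 -0.34695081  0.28329199] [0.69861414 0.69750174 0.11203396 0.11348126]
```

View pics/w1.png

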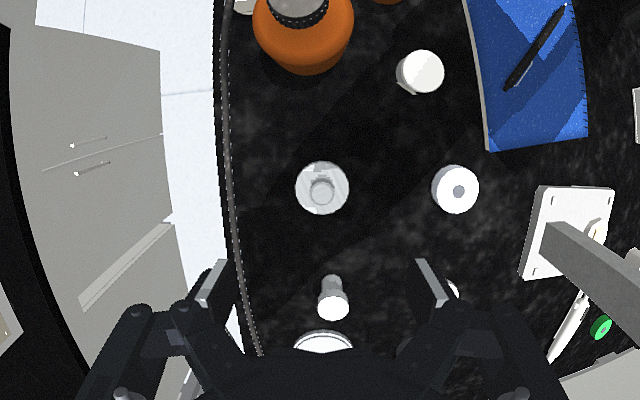

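The wrist view shows the die base at (322,188) with its spigot at (321,191), midway between the fingers in the image's x direction. The cap is at (456,190) and the plunger head at (333,306).

Run:
```python
from h import *
import pickle
c=pickle.load(open('w1.pkl','rb'))
for n,u,v,z in [('flange',322,188,.01),('spigot',321,191.5,.026),('capmark',458.5,190.5,.018),('cap',455.5,189.5,.018),('plunger',333,306,.048)]: print(n,np.round(1000*back(c,u,v,z,True),1))
```

```text
flange [ 397.7 -346.8   10. ]
spigot [ 396.3 -347.7   26. ]
capmark [ 397.1 -216.6   18. ]
cap [ 396.2 -219.9   18. ]
plunger [ 501.7 -336.5   48. ]
```

Emit:
{"name": "carry_out", "arguments": {"plan": [{"dx": 2,"dy": 0,"dz": 38,"twist": 0,"fingers": -1},{"dx": 2,"dy": 0,"dz": 76,"twist": 0,"fingers": -1},{"dx": 2,"dy": 0,"dz": 108,"twist": 0,"fingers": -1},{"dx": 2,"dy": 0,"dz": 123,"twist": 0,"fingers": -1},{"dx": 2,"dy": 0,"dz": 127,"twist": 0,"fingers": -1}]}}

```text
clock: 2.7
eef_pos: [0.3949, -0.3435, 0.0113]
tool_rot: [-0.001, 1.0, 0.002, -0.003]
ft_force: [-0.2, -0.4, -0.4]
grip_width: 0.0852
grasp_force: 0.0
```

Emit:
{"name": "carry_out", "arguments": {"plan": [{"dx": 0,"dy": 0,"dz": 0,"twist": 0,"fingers": 1},{"dx": 0,"dy": 0,"dz": 0,"twist": 0,"fingers": 1},{"dx": 0,"dy": 0,"dz": 0,"twist": 0,"fingers": 1},{"dx": 0,"dy": 0,"dz": 0,"twist": 0,"fingers": 1},{"dx": 0,"dy": 0,"dz": 0,"twist": 0,"fingers": 1}]}}

```text
clock: 3.12
eef_pos: [0.3981, -0.3465, 0.0158]
tool_rot: [-0.0, 1.0, -0.001, 0.001]
ft_force: [0.1, 0.3, -0.1]
grip_width: 0.0255
grasp_force: 0.0
```

Emit:
{"name": "carry_out", "arguments": {"plan": [{"dx": 0,"dy": 0,"dz": 0,"twist": 0,"fingers": 1},{"dx": 0,"dy": 0,"dz": 0,"twist": 0,"fingers": 1},{"dx": 0,"dy": 0,"dz": 0,"twist": 0,"fingers": 1},{"dx": 0,"dy": 0,"dz": 0,"twist": 0,"fingers": 1},{"dx": 0,"dy": 0,"dz": 0,"twist": 0,"fingers": 1}]}}

```text
clock: 3.53
eef_pos: [0.3981, -0.3465, 0.016]
tool_rot: [-0.0, 1.0, -0.001, 0.001]
ft_force: [-0.0, 0.7, 5.5]
grip_width: 0.0184
grasp_force: 58.5
```

The width of 18.4 mm means the pads hold only the chamfer. I'll open a little, go lower while watching the force, and regrip.

Emit:
{"name": "carry_out", "arguments": {"plan": [{"dx": 0,"dy": 0,"dz": 0,"twist": 0,"fingers": 0.3},{"dx": 0,"dy": 0,"dz": 0,"twist": 0,"fingers": 0.3},{"dx": 0,"dy": 0,"dz": 0,"twist": 0,"fingers": 0.3},{"dx": 0,"dy": 0,"dz": 1,"twist": 0,"fingers": 0.3},{"dx": 0,"dy": 0,"dz": 2,"twist": 0,"fingers": 0.3}]}}

```text
clock: 3.95
eef_pos: [0.3971, -0.3457, 0.0121]
tool_rot: [-0.0, 1.0, 0.0, -0.0]
ft_force: [0.3, -0.0, -1.0]
grip_width: 0.03
grasp_force: 0.0
```

Emit:
{"name": "carry_out", "arguments": {"plan": [{"dx": 0,"dy": 0,"dz": 0.5,"twist": 0,"fingers": 0.3},{"dx": 0,"dy": 0,"dz": 1,"twist": 0,"fingers": 0.3},{"dx": 0,"dy": 0,"dz": 2,"twist": 0,"fingers": 0.3},{"dx": 0,"dy": 0,"dz": 2,"twist": 0,"fingers": 0.3},{"dx": 0,"dy": 0,"dz": 2,"twist": 0,"fingers": 0.3}]}}

```text
clock: 4.37
eef_pos: [0.3971, -0.3456, 0.0102]
tool_rot: [-0.0, 1.0, 0.0, -0.0]
ft_force: [-0.0, -0.4, 0.5]
grip_width: 0.0296
grasp_force: 0.0
```

Emit:
{"name": "carry_out", "arguments": {"plan": [{"dx": 0,"dy": -1,"dz": 0,"twist": 0,"fingers": 0.3},{"dx": 0,"dy": -1,"dz": 0,"twist": 0,"fingers": 1},{"dx": 0,"dy": -1,"dz": 0,"twist": 0,"fingers": 1},{"dx": 0,"dy": -1,"dz": 0,"twist": 0,"fingers": 1},{"dx": 0,"dy": -1,"dz": 0,"twist": 0,"fingers": 1}]}}

```text
clock: 4.78
eef_pos: [0.3973, -0.3469, 0.0107]
tool_rot: [-0.0, 1.0, -0.0, 0.0]
ft_force: [-1.3, 1.1, 3.0]
grip_width: 0.0186
grasp_force: 58.8
```

Emit:
{"name": "carry_out", "arguments": {"plan": [{"dx": 0,"dy": 0,"dz": -3,"twist": 0,"fingers": 1},{"dx": 0,"dy": 0,"dz": -8,"twist": 0,"fingers": 1},{"dx": 0,"dy": 0,"dz": -18,"twist": 0,"fingers": 1},{"dx": 0,"dy": 0,"dz": -30,"twist": 0,"fingers": 1},{"dx": 0,"dy": 0,"dz": -40,"twist": 0,"fingers": 1}]}}

```text
clock: 5.2
eef_pos: [0.3972, -0.3467, 0.0514]
tool_rot: [-0.0, 1.0, -0.0, 0.0]
ft_force: [-0.6, 0.5, -1.7]
grip_width: 0.0192
grasp_force: 58.9
```

Run:
```python
from h import *
o=bot.get_obs(); print(o['eef_pos'],o['grip_width'],o['grasp_force'],o['ft_force'])
a=camera('wrist')['image'][140:300,200:440]; b=camera('scene')['image'][200:360,330:490]
x=np.hstack([cv2.resize(a,None,fx=1.9,fy=1.9),cv2.resize(b,None,fx=1.9,fy=1.9)])[:,:,::-1]; cv2.imwrite('pics/g1.png',x); print(x.shape)
```

```text
[ 0.39724339 -0.34671398  0.0513603 ] 0.019179822891722938 58.91830500215292 [-0.63428365  0.46121144 -1.74249587]
(304, 760, 3)
```

View pics/g1.png

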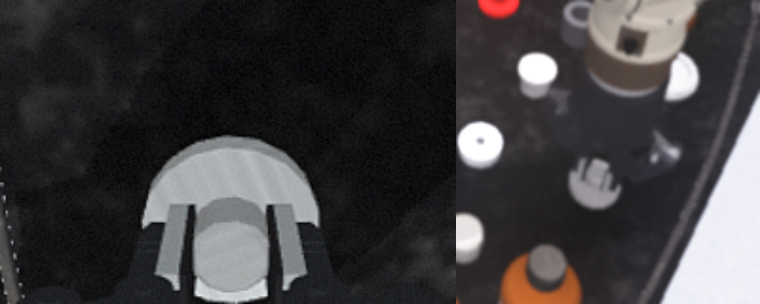

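The base is held upright by the full spigot. I'll go up, over the plunger, and look at the stand.

Emit:
{"name": "carry_out", "arguments": {"plan": [{"dx": 0,"dy": 0,"dz": -40,"twist": 0,"fingers": 1},{"dx": -30,"dy": 0,"dz": -65,"twist": 0,"fingers": 1},{"dx": -65,"dy": 0,"dz": -75,"twist": 0,"fingers": 1},{"dx": -100,"dy": 0,"dz": -80,"twist": 0,"fingers": 1},{"dx": -130,"dy": 0,"dz": -80,"twist": 0,"fingers": 1}]}}

```text
clock: 5.72
eef_pos: [0.5301, -0.3472, 0.1327]
tool_rot: [-0.0, 1.0, -0.001, 0.002]
ft_force: [0.2, -0.4, -1.2]
grip_width: 0.0193
grasp_force: 59.5
```

Emit:
{"name": "carry_out", "arguments": {"plan": [{"dx": -10,"dy": 1,"dz": 0,"twist": 0,"fingers": 1},{"dx": -10,"dy": 1,"dz": 0,"twist": 0,"fingers": 1},{"dx": -10,"dy": 1,"dz": 0,"twist": 0,"fingers": 1},{"dx": -10,"dy": 1,"dz": 0,"twist": 0,"fingers": 1},{"dx": -10,"dy": 1,"dz": 0,"twist": 0,"fingers": 1}]}}

```text
clock: 6.13
eef_pos: [0.5358, -0.3456, 0.13]
tool_rot: [0.0, 1.0, 0.0, -0.001]
ft_force: [-0.4, 0.1, -1.8]
grip_width: 0.0191
grasp_force: 59.5
```

Run:
```python
from h import *
import pickle
o=bot.get_obs(); print(o['eef_pos'],o['joint_pos'],o['grip_width'],o['ft_force'])
c=camera('wrist'); pickle.dump(dict(c),open('w2.pkl','wb')); print(c['eye'])
cv2.imwrite('pics/w2.png',c['image'][100:400,140:540,::-1].repeat(2,0).repeat(2,1))
```

```text
[ 0.5358051  -0.3455834   0.12997002] [-5.72745694e-01  5.69489755e-01  2.34084048e-01  1.23693739e+00
 -1.93678853e-04 -5.72600892e-01] 0.01912627904382104 [-0.43722772  0.14812102 -1.84016801]
[ 0.45694311 -0.34518559  0.27329215]
```

View pics/w2.png

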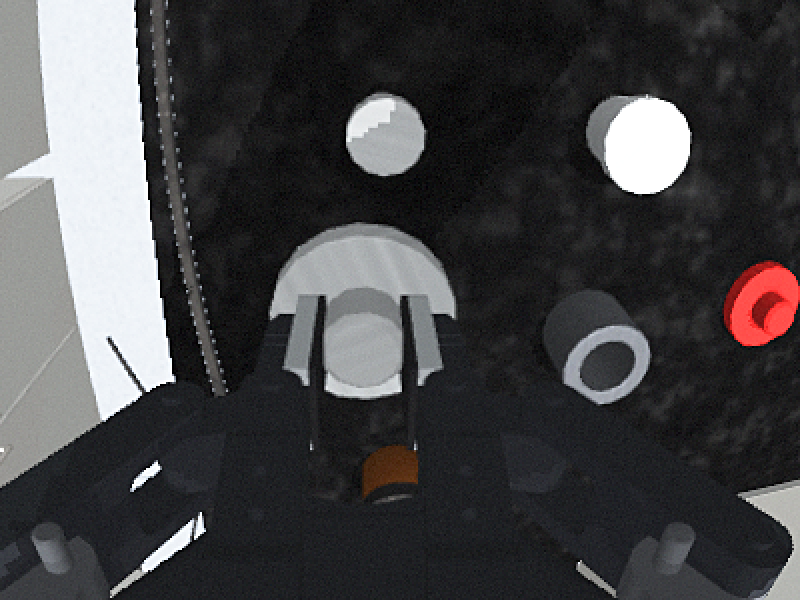

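Run:
```python
from h import *
import pickle
c=pickle.load(open('w2.pkl','rb'))
for n,u,v,z in [('plunger',386,134.5,.048),('sleeve',606.5,364,.04),('spare',647.5,145,.036),('held spigot',362,345,.1453),('held flange L edge',271,310,.1293),('R edge',456,310,.1293),('far edge',364,223,.1293),('near edge',364,399,.1293)]: print(n,np.round(1000*back(c,140+u/2,100+v/2,z,True),1))
c=camera('top'); g=c['image']; cv2.imwrite('pics/t2.png',cv2.resize(g[95:165,350:460,::-1],None,fx=7,fy=7,interpolation=cv2.INTER_CUBIC))
```

```text
plunger [ 503.8 -336.4   48. ]
sleeve [ 613.1 -230.    40. ]
spare [ 508.8 -224.9   36. ]
held spigot [ 534.5 -345.3  145.3]
held flange L edge [ 533.6 -369.3  129.3]
R edge [ 533.7 -320.5  129.3]
far edge [ 509.1 -344.8  129.3]
near edge [ 562.4 -344.8  129.3]
```

View pics/t2.png

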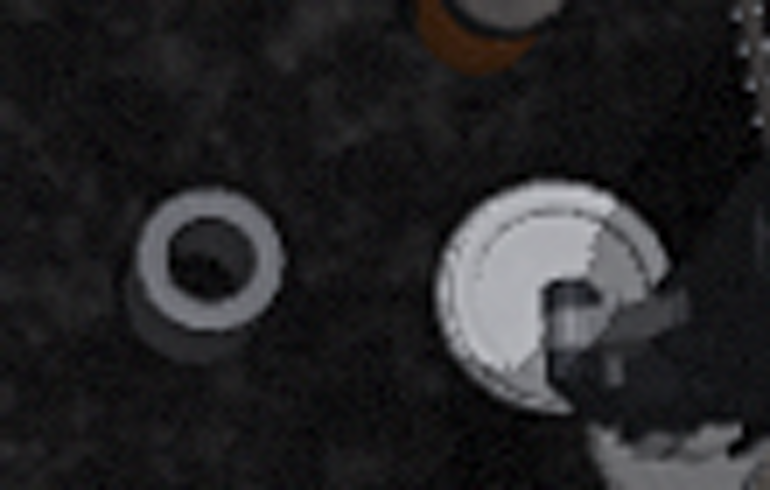

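Top and wrist cameras agree to about 1 mm. The stand is at (608, -345.6), and the held base is within 0.5 mm of the TCP.

Emit:
{"name": "carry_out", "arguments": {"plan": [{"dx": -30,"dy": 0,"dz": 0,"twist": 0,"fingers": 1},{"dx": -60,"dy": 0,"dz": 10,"twist": 0,"fingers": 1},{"dx": -72,"dy": 0,"dz": 35,"twist": 0,"fingers": 1},{"dx": -72,"dy": 0,"dz": 65,"twist": 0,"fingers": 1},{"dx": -72,"dy": 0,"dz": 90,"twist": 0,"fingers": 1}]}}

```text
clock: 6.65
eef_pos: [0.6095, -0.3455, 0.039]
tool_rot: [-0.001, 1.0, -0.0, 0.0]
ft_force: [0.3, 0.1, -3.1]
grip_width: 0.0192
grasp_force: 59.5
```

Emit:
{"name": "carry_out", "arguments": {"plan": [{"dx": 0,"dy": 0,"dz": 0,"twist": 0,"fingers": 1},{"dx": 0,"dy": 0,"dz": 0,"twist": 0,"fingers": 1},{"dx": 0,"dy": 0,"dz": 0,"twist": 0,"fingers": 1},{"dx": 0,"dy": 0,"dz": 0,"twist": 0,"fingers": 1},{"dx": 0,"dy": 0,"dz": 0,"twist": 0,"fingers": 1}]}}

```text
clock: 7.07
eef_pos: [0.6106, -0.3467, 0.0434]
tool_rot: [-0.0, 1.0, -0.001, 0.002]
ft_force: [0.7, -0.1, -1.8]
grip_width: 0.0189
grasp_force: 59.5
```

Emit:
{"name": "carry_out", "arguments": {"plan": [{"dx": 2,"dy": 0.5,"dz": 5,"twist": 0,"fingers": 1},{"dx": 2,"dy": 0.5,"dz": 10,"twist": 0,"fingers": 1},{"dx": 2,"dy": 0.5,"dz": 15,"twist": 0,"fingers": 1},{"dx": 2,"dy": 0.5,"dz": 18,"twist": 0,"fingers": 1},{"dx": 2,"dy": 0.5,"dz": 20,"twist": 0,"fingers": 1}]}}

```text
clock: 7.48
eef_pos: [0.6066, -0.3447, 0.0192]
tool_rot: [-0.0, 1.0, 0.0, -0.001]
ft_force: [-0.5, 0.2, -2.5]
grip_width: 0.0188
grasp_force: 59.5
```

Emit:
{"name": "carry_out", "arguments": {"plan": [{"dx": 0,"dy": 0,"dz": 1,"twist": 0,"fingers": 1},{"dx": 0,"dy": 0,"dz": 2,"twist": 0,"fingers": 1},{"dx": 0,"dy": 0,"dz": 3,"twist": 0,"fingers": 1},{"dx": 0,"dy": 0,"dz": 4,"twist": 0,"fingers": 1},{"dx": 0,"dy": 0,"dz": 4,"twist": 0,"fingers": 1}]}}

```text
clock: 7.9
eef_pos: [0.6073, -0.345, 0.0187]
tool_rot: [-0.0, 1.0, -0.0, 0.0]
ft_force: [-4.2, 2.2, 7.9]
grip_width: 0.0193
grasp_force: 60.6
```

Base is home (z 18.7, contact 8 N). Release, rise, and go above the sleeve.

Emit:
{"name": "carry_out", "arguments": {"plan": [{"dx": 0,"dy": 0,"dz": 0,"twist": 0,"fingers": 0.3},{"dx": 0,"dy": 0,"dz": 0,"twist": 0,"fingers": 0.3},{"dx": 0,"dy": 0,"dz": 0,"twist": 0,"fingers": 0.3},{"dx": 0,"dy": 0,"dz": -10,"twist": 0,"fingers": 0.3},{"dx": 0,"dy": 0,"dz": -40,"twist": 0,"fingers": 0}]}}

```text
clock: 8.32
eef_pos: [0.6039, -0.3431, 0.0512]
tool_rot: [-0.0, 1.0, 0.003, -0.005]
ft_force: [-1.3, 0.5, -0.9]
grip_width: 0.0412
grasp_force: 0.0
```

Emit:
{"name": "carry_out", "arguments": {"plan": [{"dx": 0,"dy": 0,"dz": -35,"twist": 0,"fingers": -1},{"dx": 0,"dy": 30,"dz": -60,"twist": 0,"fingers": -1},{"dx": 0,"dy": 65,"dz": -60,"twist": 0,"fingers": -1},{"dx": 0,"dy": 100,"dz": -60,"twist": 0,"fingers": -1},{"dx": -6,"dy": 115,"dz": -60,"twist": 0,"fingers": -1}]}}

```text
clock: 8.73
eef_pos: [0.6127, -0.2262, 0.1176]
tool_rot: [-0.002, 1.0, 0.001, 0.0]
ft_force: [0.2, 0.2, 0.0]
grip_width: 0.0857
grasp_force: 0.0
```

Emit:
{"name": "carry_out", "arguments": {"plan": [{"dx": 0,"dy": 0,"dz": 0,"twist": 0,"fingers": -1},{"dx": 0,"dy": 0,"dz": 0,"twist": 0,"fingers": -1},{"dx": 0,"dy": 0,"dz": 0,"twist": 0,"fingers": -1},{"dx": 0,"dy": 0,"dz": 0,"twist": 0,"fingers": -1},{"dx": 0,"dy": 0,"dz": 0,"twist": 0,"fingers": -1}]}}

```text
clock: 9.15
eef_pos: [0.6128, -0.2314, 0.1159]
tool_rot: [0.001, 1.0, -0.0, -0.0]
ft_force: [-0.8, 0.2, -0.4]
grip_width: 0.0855
grasp_force: 0.0
```

Run:
```python
from h import *
import pickle
o=bot.get_obs(); print(o['eef_pos'])
c=camera('wrist'); pickle.dump(dict(c),open('w3.pkl','wb'))
t=camera('top'); pickle.dump(dict(t),open('t3.pkl','wb'))
a=c['image'][130:330,160:460]; a=cv2.resize(a,None,fx=1.6,fy=1.6,interpolation=cv2.INTER_CUBIC)
b=cv2.resize(t['image'][105:185,400:460],None,fx=4,fy=4,interpolation=cv2.INTER_CUBIC)
print(a.shape,b.shape); cv2.imwrite('pics/w3.png',np.hstack([a,b])[:,:,::-1])
```

```text
[ 0.61283113 -0.23139894  0.11592407]
(320, 480, 3) (320, 240, 3)
```

View pics/w3.png

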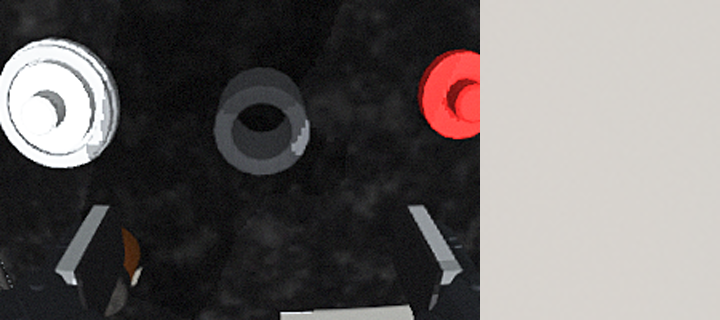

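The base sits flat inside the collar, with the spigot top at crop (43,114). The sleeve's top rim is centred at crop (262,130), between the fingers.

Run:
```python
from h import *
import pickle
c=pickle.load(open('w3.pkl','rb'))
for n,u,v,z in [('spigot',43,114,.034),('sleeve',262,130,.04)]: print(n,np.round(1000*back(c,160+u/1.6,130+v/1.6,z,True),1))
```

```text
spigot [ 607.2 -340.7   34. ]
sleeve [ 613.4 -229.1   40. ]
```

Emit:
{"name": "carry_out", "arguments": {"plan": [{"dx": 0,"dy": 1,"dz": 30,"twist": 0,"fingers": -1},{"dx": 0,"dy": 1,"dz": 60,"twist": 0,"fingers": -1},{"dx": 0,"dy": 1,"dz": 85,"twist": 0,"fingers": -1},{"dx": 0,"dy": 1,"dz": 98,"twist": 0,"fingers": -1},{"dx": 0,"dy": 1,"dz": 102,"twist": 0,"fingers": -1}]}}

```text
clock: 9.67
eef_pos: [0.6104, -0.2287, 0.0105]
tool_rot: [0.0, 1.0, 0.001, -0.003]
ft_force: [-0.5, -0.9, -0.4]
grip_width: 0.0855
grasp_force: 0.0
```

Emit:
{"name": "carry_out", "arguments": {"plan": [{"dx": 0,"dy": 0,"dz": 0,"twist": 0,"fingers": -1},{"dx": 0,"dy": 0,"dz": 0,"twist": 0,"fingers": 1},{"dx": 0,"dy": 0,"dz": 0,"twist": 0,"fingers": 1},{"dx": 0,"dy": 0,"dz": 0,"twist": 0,"fingers": 1},{"dx": 0,"dy": 0,"dz": 0,"twist": 0,"fingers": 1}]}}

```text
clock: 10.08
eef_pos: [0.6145, -0.2297, 0.0165]
tool_rot: [-0.0, 1.0, -0.001, 0.002]
ft_force: [-0.0, 0.6, -1.7]
grip_width: 0.0432
grasp_force: 61.8
```

Emit:
{"name": "carry_out", "arguments": {"plan": [{"dx": 0,"dy": 0,"dz": 0,"twist": 0,"fingers": 1},{"dx": 0,"dy": 0,"dz": 0,"twist": 0,"fingers": 1},{"dx": 0,"dy": 0,"dz": 0,"twist": 0,"fingers": 1},{"dx": 0,"dy": 0,"dz": 0,"twist": 0,"fingers": 1},{"dx": 0,"dy": 0,"dz": 0,"twist": 0,"fingers": 1}]}}

```text
clock: 10.5
eef_pos: [0.6144, -0.2296, 0.0163]
tool_rot: [-0.0, 1.0, -0.001, 0.002]
ft_force: [0.1, -0.9, 5.1]
grip_width: 0.0435
grasp_force: 62.8
```

Gripped. Lift, move part-way, and look at both the spigot and the held sleeve.

Emit:
{"name": "carry_out", "arguments": {"plan": [{"dx": 0,"dy": 0,"dz": -10,"twist": 0,"fingers": 1},{"dx": 0,"dy": 0,"dz": -40,"twist": 0,"fingers": 1},{"dx": 0,"dy": 0,"dz": -75,"twist": 0,"fingers": 1},{"dx": 3,"dy": -20,"dz": -100,"twist": 0,"fingers": 1},{"dx": 6,"dy": -50,"dz": -100,"twist": 0,"fingers": 1}]}}

```text
clock: 10.92
eef_pos: [0.6109, -0.2779, 0.1219]
tool_rot: [-0.003, 1.0, -0.002, 0.005]
ft_force: [1.5, -1.5, -1.7]
grip_width: 0.0435
grasp_force: 62.0
```

Emit:
{"name": "carry_out", "arguments": {"plan": [{"dx": 0,"dy": -5,"dz": 0,"twist": 0,"fingers": 1},{"dx": 0,"dy": -5,"dz": 0,"twist": 0,"fingers": 1},{"dx": 0,"dy": -5,"dz": 0,"twist": 0,"fingers": 1},{"dx": 0,"dy": -5,"dz": 0,"twist": 0,"fingers": 1},{"dx": 0,"dy": -5,"dz": 0,"twist": 0,"fingers": 1}]}}

```text
clock: 11.33
eef_pos: [0.6066, -0.2826, 0.1132]
tool_rot: [-0.001, 1.0, 0.001, -0.001]
ft_force: [0.2, 0.1, -2.9]
grip_width: 0.0436
grasp_force: 62.0
```

Run:
```python
from h import *
import pickle
o=bot.get_obs(); print(o['eef_pos'],o['ft_force'])
c=camera('wrist'); pickle.dump(dict(c),open('w4.pkl','wb')); t=camera('scene'); pickle.dump(dict(t),open('s4.pkl','wb'))
a=c['image'][130:330,180:430]; a=cv2.resize(a,None,fx=2,fy=2,interpolation=cv2.INTER_CUBIC)
b=cv2.resize(t['image'][165:265,385:460],None,fx=4,fy=4,interpolation=cv2.INTER_CUBIC)
cv2.imwrite('pics/w4.png',np.hstack([a,b])[:,:,::-1])
```

```text
[ 0.60663496 -0.28258214  0.11318796] [ 0.18461609  0.0575402  -2.86959004]
```

View pics/w4.png

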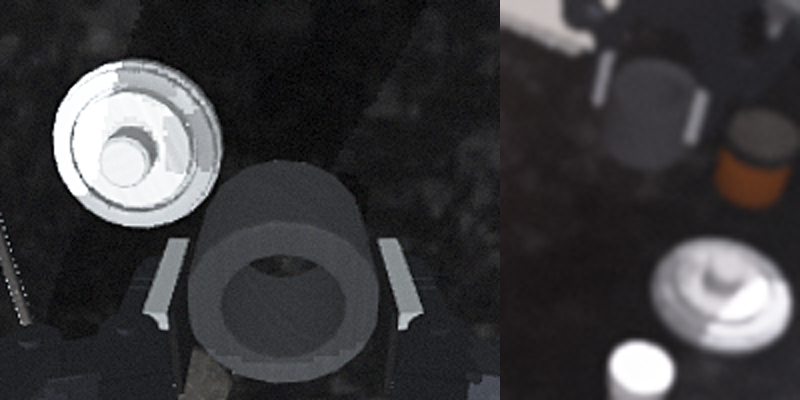

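The spigot top is at crop (124,162), and the held sleeve's rim and bore are centred at crop (284,304).

Run:
```python
from h import *
import pickle
c=pickle.load(open('w4.pkl','rb'))
for n,u,v,z in [('spigot',124,162,.034),('sleeve',284,304,.1369),('stand',138,144.5,.010)]: print(n,np.round(1000*back(c,180+u/2,130+v/2,z,True),1))
c=pickle.load(open('s4.pkl','rb'))
print('scene spigot',np.round(1000*back(c,385+720/4,165+268/4,.034),1),'scene sleeve top?')
```

```text
spigot [ 608.2 -343.9   34. ]
sleeve [ 605.4 -281.8  136.9]
stand [ 608.9 -343.7   10. ]
scene spigot [ 753.5 -571.8   34. ] scene sleeve top?
```

Emit:
{"name": "carry_out", "arguments": {"plan": [{"dx": -2,"dy": -30,"dz": 0,"twist": 0,"fingers": 1},{"dx": -2,"dy": -55,"dz": 5,"twist": 0,"fingers": 1},{"dx": -2,"dy": -62,"dz": 25,"twist": 0,"fingers": 1},{"dx": -2,"dy": -62,"dz": 45,"twist": 0,"fingers": 1},{"dx": -2,"dy": -62,"dz": 52,"twist": 0,"fingers": 1}]}}

```text
clock: 11.85
eef_pos: [0.6073, -0.3452, 0.0585]
tool_rot: [-0.0, 1.0, 0.001, -0.002]
ft_force: [-0.9, 1.2, -3.2]
grip_width: 0.0436
grasp_force: 62.1
```

Emit:
{"name": "carry_out", "arguments": {"plan": [{"dx": 0,"dy": 0,"dz": 0,"twist": 0,"fingers": 1},{"dx": 0,"dy": 0,"dz": 0,"twist": 0,"fingers": 1},{"dx": 0,"dy": 0,"dz": 0,"twist": 0,"fingers": 1},{"dx": 0,"dy": 0,"dz": 0,"twist": 0,"fingers": 1},{"dx": 0,"dy": 0,"dz": 0,"twist": 0,"fingers": 1}]}}

```text
clock: 12.27
eef_pos: [0.6102, -0.346, 0.0641]
tool_rot: [-0.001, 1.0, -0.001, 0.001]
ft_force: [0.1, -0.2, -3.0]
grip_width: 0.0437
grasp_force: 62.1
```

Emit:
{"name": "carry_out", "arguments": {"plan": [{"dx": 1,"dy": 1,"dz": 3,"twist": 0,"fingers": 1},{"dx": 1,"dy": 1,"dz": 7,"twist": 0,"fingers": 1},{"dx": 1,"dy": 1,"dz": 11,"twist": 0,"fingers": 1},{"dx": 1,"dy": 1,"dz": 15,"twist": 0,"fingers": 1},{"dx": 1,"dy": 1,"dz": 17,"twist": 0,"fingers": 1}]}}

```text
clock: 12.68
eef_pos: [0.6076, -0.3447, 0.0441]
tool_rot: [-0.0, 1.0, 0.0, -0.001]
ft_force: [-0.2, -0.8, -3.1]
grip_width: 0.0437
grasp_force: 62.1
```

Emit:
{"name": "carry_out", "arguments": {"plan": [{"dx": 0,"dy": 0,"dz": 3,"twist": 0,"fingers": 1},{"dx": 0,"dy": 0,"dz": 6,"twist": 0,"fingers": 1},{"dx": 0,"dy": 0,"dz": 9,"twist": 0,"fingers": 1},{"dx": 0,"dy": 0,"dz": 10,"twist": 0,"fingers": 1},{"dx": 0,"dy": 0,"dz": 10,"twist": 0,"fingers": 1}]}}

```text
clock: 13.1
eef_pos: [0.6079, -0.3449, 0.0348]
tool_rot: [-0.0, 1.0, 0.0, -0.0]
ft_force: [0.0, -0.3, -2.6]
grip_width: 0.0436
grasp_force: 62.3
```

Emit:
{"name": "carry_out", "arguments": {"plan": [{"dx": 0,"dy": 0,"dz": 1,"twist": 0,"fingers": 1},{"dx": 0,"dy": 0,"dz": 2,"twist": 0,"fingers": 1},{"dx": 0,"dy": 0,"dz": 3,"twist": 0,"fingers": 1},{"dx": 0,"dy": 0,"dz": 3,"twist": 0,"fingers": 1},{"dx": 0,"dy": 0,"dz": 3,"twist": 0,"fingers": 1}]}}

```text
clock: 13.52
eef_pos: [0.6084, -0.3452, 0.0344]
tool_rot: [-0.0, 1.0, -0.0, 0.001]
ft_force: [-2.9, 2.1, 5.0]
grip_width: 0.0435
grasp_force: 63.1
```

Sleeve is home (34.4 expected 34.3). Release and go over the plunger.

Emit:
{"name": "carry_out", "arguments": {"plan": [{"dx": 0,"dy": 0,"dz": 0,"twist": 0,"fingers": -0.5},{"dx": 0,"dy": 0,"dz": 0,"twist": 0,"fingers": -0.5},{"dx": 0,"dy": 0,"dz": 0,"twist": 0,"fingers": -0.5},{"dx": 0,"dy": 0,"dz": -10,"twist": 0,"fingers": -0.5},{"dx": 0,"dy": 0,"dz": -40,"twist": 0,"fingers": -0.5}]}}

```text
clock: 13.93
eef_pos: [0.6049, -0.3431, 0.0673]
tool_rot: [-0.0, 1.0, 0.003, -0.005]
ft_force: [0.8, 0.1, -1.0]
grip_width: 0.0638
grasp_force: 0.0
```

Emit:
{"name": "carry_out", "arguments": {"plan": [{"dx": 0,"dy": 0,"dz": -40,"twist": 0,"fingers": -0.5},{"dx": 25,"dy": 2,"dz": -60,"twist": 0,"fingers": -0.5},{"dx": 60,"dy": 5,"dz": -60,"twist": 0,"fingers": -0.5},{"dx": 90,"dy": 8,"dz": -60,"twist": 0,"fingers": -0.5},{"dx": 104,"dy": 8,"dz": -60,"twist": 0,"fingers": -0.5}]}}

```text
clock: 14.35
eef_pos: [0.5011, -0.3366, 0.1338]
tool_rot: [0.0, 1.0, -0.0, -0.0]
ft_force: [-0.1, 0.1, -0.1]
grip_width: 0.064
grasp_force: 0.0
```

Emit:
{"name": "carry_out", "arguments": {"plan": [{"dx": 0,"dy": 0,"dz": 0,"twist": 0,"fingers": -0.5},{"dx": 0,"dy": 0,"dz": 0,"twist": 0,"fingers": -0.5},{"dx": 0,"dy": 0,"dz": 0,"twist": 0,"fingers": -0.5},{"dx": 0,"dy": 0,"dz": 0,"twist": 0,"fingers": -0.5},{"dx": 0,"dy": 0,"dz": 0,"twist": 0,"fingers": -0.5}]}}

```text
clock: 14.77
eef_pos: [0.5053, -0.3371, 0.1321]
tool_rot: [-0.001, 1.0, -0.0, 0.0]
ft_force: [-0.3, 0.9, -0.5]
grip_width: 0.0639
grasp_force: 0.0
```

Run:
```python
from h import *
import pickle
o=bot.get_obs(); print(o['eef_pos'],o['grip_width'])
c=camera('wrist'); pickle.dump(dict(c),open('w5.pkl','wb'))
a=c['image'][130:400,180:470]; a=cv2.resize(a,None,fx=2,fy=2,interpolation=cv2.INTER_CUBIC)
cv2.imwrite('pics/w5.png',a[:,:,::-1])
```

```text
[ 0.50528874 -0.33711766  0.13209074] 0.06386242415626951
```

View pics/w5.png

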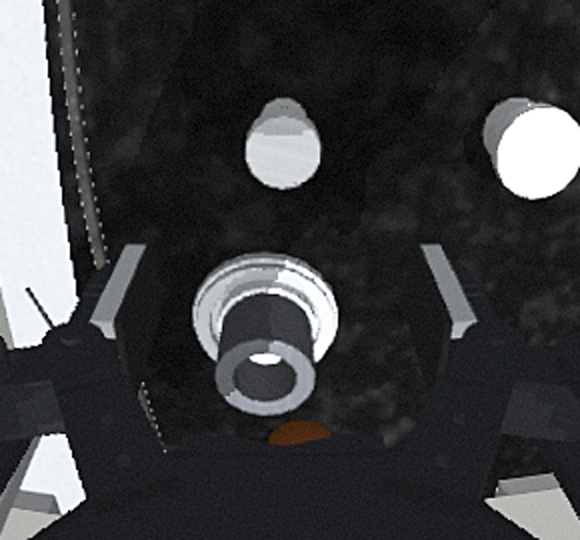

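The sleeve is upright over the spigot, its top at crop (265,377). The plunger head is at crop (283,152).

Run:
```python
from h import *
import pickle
c=pickle.load(open('w5.pkl','rb'))
for n,u,v,z in [('plunger',283,152,.048),('sleeve',265.5,377,.058)]: print(n,np.round(1000*back(c,180+u/2,130+v/2,z,True),1))
```

```text
plunger [ 504.5 -336.5   48. ]
sleeve [ 607.4 -344.2   58. ]
```

Emit:
{"name": "carry_out", "arguments": {"plan": [{"dx": 1,"dy": 0,"dz": 30,"twist": 0,"fingers": -0.5},{"dx": 1,"dy": 0,"dz": 60,"twist": 0,"fingers": -0.5},{"dx": 1,"dy": 0,"dz": 88,"twist": 0,"fingers": -0.5},{"dx": 1,"dy": 0,"dz": 100,"twist": 0,"fingers": -0.5},{"dx": 1,"dy": 0,"dz": 104,"twist": 0,"fingers": -0.5}]}}

```text
clock: 15.23
eef_pos: [0.5014, -0.3355, 0.0245]
tool_rot: [-0.001, 1.0, 0.002, -0.003]
ft_force: [0.5, -0.2, 0.3]
grip_width: 0.064
grasp_force: 0.0
```

Emit:
{"name": "carry_out", "arguments": {"plan": [{"dx": 0,"dy": 0,"dz": 0,"twist": 0,"fingers": -0.5},{"dx": 0,"dy": 0,"dz": 0,"twist": 0,"fingers": -0.5},{"dx": 0,"dy": 0,"dz": 0,"twist": 0,"fingers": -0.5},{"dx": 0,"dy": 0,"dz": 0,"twist": 0,"fingers": 0.2},{"dx": 0,"dy": 0,"dz": 0,"twist": 0,"fingers": 0.2}]}}

```text
clock: 15.65
eef_pos: [0.504, -0.3377, 0.0297]
tool_rot: [-0.0, 1.0, -0.001, 0.001]
ft_force: [-0.1, 0.3, -0.0]
grip_width: 0.041
grasp_force: 0.0
```

Settled at z 29.7, level with the head. Close and lift gently.

Emit:
{"name": "carry_out", "arguments": {"plan": [{"dx": 0,"dy": 0,"dz": 0,"twist": 0,"fingers": 1},{"dx": 0,"dy": 0,"dz": 0,"twist": 0,"fingers": 1},{"dx": 0,"dy": 0,"dz": 0,"twist": 0,"fingers": 1},{"dx": 0,"dy": 0,"dz": 0,"twist": 0,"fingers": 1},{"dx": 0,"dy": 0,"dz": 0,"twist": 0,"fingers": 1}]}}

```text
clock: 16.07
eef_pos: [0.5039, -0.3375, 0.0296]
tool_rot: [-0.0, 1.0, -0.001, 0.001]
ft_force: [-1.1, 1.2, 6.1]
grip_width: 0.0265
grasp_force: 58.8
```

Emit:
{"name": "carry_out", "arguments": {"plan": [{"dx": 0,"dy": 0,"dz": -5,"twist": 0,"fingers": 1},{"dx": 0,"dy": 0,"dz": -20,"twist": 0,"fingers": 1},{"dx": 0,"dy": 0,"dz": -50,"twist": 0,"fingers": 1},{"dx": 0,"dy": 0,"dz": -80,"twist": 0,"fingers": 1},{"dx": 0,"dy": 0,"dz": -100,"twist": 0,"fingers": 1}]}}

```text
clock: 16.48
eef_pos: [0.5034, -0.3373, 0.1304]
tool_rot: [-0.0, 1.0, -0.0, 0.0]
ft_force: [0.2, -0.5, -1.1]
grip_width: 0.0266
grasp_force: 59.2
```

Emit:
{"name": "carry_out", "arguments": {"plan": [{"dx": -10,"dy": 0,"dz": 0,"twist": 0,"fingers": 1},{"dx": -20,"dy": 0,"dz": 0,"twist": 0,"fingers": 1},{"dx": -20,"dy": 0,"dz": 0,"twist": 0,"fingers": 1},{"dx": -20,"dy": 0,"dz": 0,"twist": 0,"fingers": 1},{"dx": -20,"dy": 0,"dz": 0,"twist": 0,"fingers": 1}]}}

```text
clock: 16.9
eef_pos: [0.5221, -0.3366, 0.1272]
tool_rot: [-0.0, 1.0, 0.001, -0.001]
ft_force: [0.3, -0.0, -1.5]
grip_width: 0.0268
grasp_force: 59.2
```

Run:
```python
from h import *
import pickle
o=bot.get_obs(); print(o['eef_pos'],o['grip_width'],o['ft_force'],o['joint_pos'])
c=camera('wrist'); pickle.dump(dict(c),open('w6.pkl','wb'))
a=c['image'][130:400,180:470]; a=cv2.resize(a,None,fx=2,fy=2,interpolation=cv2.INTER_CUBIC)
cv2.imwrite('pics/w6.png',a[:,:,::-1])
```

```text
[ 0.52205612 -0.33662095  0.12724212] 0.026815124015085134 [ 0.26098994 -0.03049414 -1.4955315 ] [-5.72573594e-01  5.39988798e-01  1.76527125e-01  1.21009980e+00
 -2.78891950e-04 -5.73327110e-01]
```

View pics/w6.png

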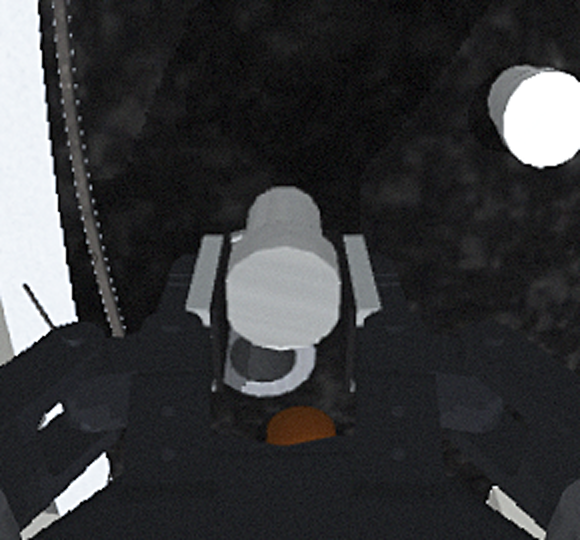

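The plunger is held upright, head at crop (284,298).

Run:
```python
from h import *
import pickle
c=pickle.load(open('w6.pkl','rb'))
for n,u,v,z in [('plunger',284,298,.1456)]: print(n,np.round(1000*back(c,180+u/2,130+v/2,z,True),1))
```

```text
plunger [ 522.6 -335.9  145.6]
```

Emit:
{"name": "carry_out", "arguments": {"plan": [{"dx": -35,"dy": -3,"dz": 0,"twist": 0,"fingers": 1},{"dx": -70,"dy": -7,"dz": 0,"twist": 0,"fingers": 1},{"dx": -83,"dy": -8,"dz": 8,"twist": 0,"fingers": 1},{"dx": -83,"dy": -8,"dz": 20,"twist": 0,"fingers": 1},{"dx": -83,"dy": -8,"dz": 28,"twist": 0,"fingers": 1}]}}

```text
clock: 17.37
eef_pos: [0.606, -0.3446, 0.0982]
tool_rot: [-0.001, 1.0, 0.0, -0.001]
ft_force: [-0.7, 0.0, -2.0]
grip_width: 0.0269
grasp_force: 59.3
```

Emit:
{"name": "carry_out", "arguments": {"plan": [{"dx": 0,"dy": 0,"dz": 0,"twist": 0,"fingers": 1},{"dx": 0,"dy": 0,"dz": 0,"twist": 0,"fingers": 1},{"dx": 0,"dy": 0,"dz": 0,"twist": 0,"fingers": 1},{"dx": 0,"dy": 0,"dz": 0,"twist": 0,"fingers": 1},{"dx": 0,"dy": 0,"dz": 0,"twist": 0,"fingers": 1}]}}

```text
clock: 17.78
eef_pos: [0.6063, -0.3455, 0.1016]
tool_rot: [-0.0, 1.0, -0.0, 0.001]
ft_force: [-0.7, -0.4, -2.1]
grip_width: 0.027
grasp_force: 59.3
```

Emit:
{"name": "carry_out", "arguments": {"plan": [{"dx": -1,"dy": 0.5,"dz": 4,"twist": 0,"fingers": 1},{"dx": -1,"dy": 0.5,"dz": 9,"twist": 0,"fingers": 1},{"dx": -1,"dy": 0.5,"dz": 14,"twist": 0,"fingers": 1},{"dx": -1,"dy": 0.5,"dz": 18,"twist": 0,"fingers": 1},{"dx": -1,"dy": 0.5,"dz": 20,"twist": 0,"fingers": 1}]}}

```text
clock: 18.2
eef_pos: [0.6065, -0.3441, 0.0789]
tool_rot: [-0.0, 1.0, 0.001, -0.001]
ft_force: [0.0, -0.1, -2.2]
grip_width: 0.0266
grasp_force: 59.3
```

Emit:
{"name": "carry_out", "arguments": {"plan": [{"dx": 0,"dy": 0,"dz": 3,"twist": 0,"fingers": 1},{"dx": 0,"dy": 0,"dz": 7,"twist": 0,"fingers": 1},{"dx": 0,"dy": 0,"dz": 11,"twist": 0,"fingers": 1},{"dx": 0,"dy": 0,"dz": 14,"twist": 0,"fingers": 1},{"dx": 0,"dy": 0,"dz": 15,"twist": 0,"fingers": 1}]}}

```text
clock: 18.62
eef_pos: [0.6068, -0.3443, 0.0644]
tool_rot: [-0.0, 1.0, 0.0, -0.001]
ft_force: [0.2, -0.2, -2.2]
grip_width: 0.0267
grasp_force: 59.3
```

Emit:
{"name": "carry_out", "arguments": {"plan": [{"dx": 0,"dy": 0,"dz": 1,"twist": 0,"fingers": 1},{"dx": 0,"dy": 0,"dz": 2,"twist": 0,"fingers": 1},{"dx": 0,"dy": 0,"dz": 3,"twist": 0,"fingers": 1},{"dx": 0,"dy": 0,"dz": 4,"twist": 0,"fingers": 1},{"dx": 0,"dy": 0,"dz": 4,"twist": 0,"fingers": 1}]}}

```text
clock: 19.03
eef_pos: [0.6077, -0.3446, 0.0636]
tool_rot: [-0.0, 1.0, -0.0, 0.001]
ft_force: [-2.8, 2.7, 6.3]
grip_width: 0.0268
grasp_force: 60.0
```

Plunger is home (63.6). Release and go to the cap.

Emit:
{"name": "carry_out", "arguments": {"plan": [{"dx": 0,"dy": 0,"dz": 0,"twist": 0,"fingers": -0.3},{"dx": 0,"dy": 0,"dz": 0,"twist": 0,"fingers": -0.3},{"dx": 0,"dy": 0,"dz": 0,"twist": 0,"fingers": -0.3},{"dx": 0,"dy": 0,"dz": -10,"twist": 0,"fingers": -0.3},{"dx": 0,"dy": 0,"dz": -40,"twist": 0,"fingers": -0.3}]}}

```text
clock: 19.45
eef_pos: [0.604, -0.3427, 0.0962]
tool_rot: [-0.0, 1.0, 0.003, -0.005]
ft_force: [-0.6, -0.2, -1.2]
grip_width: 0.0555
grasp_force: 0.0
```

Emit:
{"name": "carry_out", "arguments": {"plan": [{"dx": 0,"dy": 0,"dz": -30,"twist": 0,"fingers": -0.3},{"dx": 30,"dy": 15,"dz": -40,"twist": 0,"fingers": -0.3},{"dx": 60,"dy": 35,"dz": -40,"twist": 0,"fingers": -0.3},{"dx": 90,"dy": 55,"dz": -40,"twist": 0,"fingers": -1},{"dx": 120,"dy": 73,"dz": -40,"twist": 0,"fingers": -1}]}}

```text
clock: 19.87
eef_pos: [0.4862, -0.2709, 0.1422]
tool_rot: [-0.0, 1.0, -0.0, 0.001]
ft_force: [0.5, 0.3, 0.8]
grip_width: 0.0777
grasp_force: 0.0
```

Emit:
{"name": "carry_out", "arguments": {"plan": [{"dx": 30,"dy": 18,"dz": 0,"twist": 0,"fingers": -1},{"dx": 60,"dy": 36,"dz": 0,"twist": 0,"fingers": -1},{"dx": 91,"dy": 54,"dz": 10,"twist": 0,"fingers": -1},{"dx": 91,"dy": 54,"dz": 20,"twist": 0,"fingers": -1},{"dx": 91,"dy": 54,"dz": 30,"twist": 0,"fingers": -1}]}}

```text
clock: 20.28
eef_pos: [0.3938, -0.2164, 0.1117]
tool_rot: [-0.0, 1.0, 0.0, -0.0]
ft_force: [1.0, -1.2, 0.1]
grip_width: 0.0853
grasp_force: 0.0
```

Emit:
{"name": "carry_out", "arguments": {"plan": [{"dx": 0,"dy": 0,"dz": 0,"twist": 0,"fingers": -1},{"dx": 0,"dy": 0,"dz": 0,"twist": 0,"fingers": -1},{"dx": 0,"dy": 0,"dz": 0,"twist": 0,"fingers": -1},{"dx": 0,"dy": 0,"dz": 0,"twist": 0,"fingers": -1},{"dx": 0,"dy": 0,"dz": 0,"twist": 0,"fingers": -1}]}}

```text
clock: 20.7
eef_pos: [0.3969, -0.2182, 0.1119]
tool_rot: [-0.0, 1.0, -0.0, 0.001]
ft_force: [0.3, -0.1, -0.5]
grip_width: 0.085
grasp_force: 0.0
```

Run:
```python
from h import *
import pickle
o=bot.get_obs(); print(o['eef_pos'],o['grip_width'])
c=camera('wrist'); pickle.dump(dict(c),open('w7.pkl','wb')); t=camera('top'); pickle.dump(dict(t),open('t7.pkl','wb'))
a=c['image'][120:330,160:440]; a=cv2.resize(a,None,fx=2,fy=2,interpolation=cv2.INTER_CUBIC)
b=cv2.resize(t['image'][105:175,400:440],None,fx=6,fy=6,interpolation=cv2.INTER_CUBIC)
print(a.shape,b.shape)
cv2.imwrite('pics/w7.png',np.hstack([a,b])[:,:,::-1])
```

```text
[ 0.39689904 -0.21816917  0.11192055] 0.08504887950785399
(420, 560, 3) (420, 240, 3)
```

View pics/w7.png

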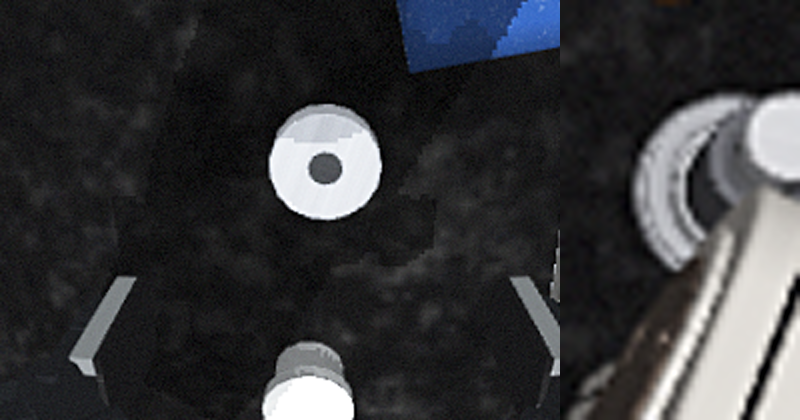

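The cap's mark is at crop (325,168). The plunger head is visible standing above the sleeve in the top view.

Run:
```python
from h import *
import pickle
c=pickle.load(open('w7.pkl','rb'))
print(np.round(1000*back(c,160+325/2,120+168/2,.018,True),1))
```

```text
[ 397.8 -216.8   18. ]
```

Emit:
{"name": "carry_out", "arguments": {"plan": [{"dx": -1,"dy": 1,"dz": 30,"twist": 0,"fingers": -1},{"dx": -1,"dy": 1,"dz": 60,"twist": 0,"fingers": -1},{"dx": -1,"dy": 1,"dz": 88,"twist": 0,"fingers": -1},{"dx": -1,"dy": 1,"dz": 102,"twist": 0,"fingers": -1},{"dx": -1,"dy": 1,"dz": 107,"twist": 0,"fingers": -1}]}}

```text
clock: 21.22
eef_pos: [0.3951, -0.2156, 0.0018]
tool_rot: [-0.0, 1.0, 0.001, -0.002]
ft_force: [-1.0, 0.6, 0.4]
grip_width: 0.0853
grasp_force: 0.0
```

Emit:
{"name": "carry_out", "arguments": {"plan": [{"dx": 0,"dy": 0,"dz": 0,"twist": 0,"fingers": -1},{"dx": 0,"dy": 0,"dz": 0,"twist": 0,"fingers": -1},{"dx": 0,"dy": 0,"dz": 0,"twist": 0,"fingers": -1},{"dx": 0,"dy": 0,"dz": 0,"twist": 0,"fingers": -1},{"dx": 0,"dy": 0,"dz": 0,"twist": 0,"fingers": -1}]}}

```text
clock: 21.63
eef_pos: [0.398, -0.2172, 0.0054]
tool_rot: [-0.0, 1.0, -0.001, 0.001]
ft_force: [-0.2, -0.6, -0.1]
grip_width: 0.0856
grasp_force: 0.0
```

Emit:
{"name": "carry_out", "arguments": {"plan": [{"dx": 0,"dy": 0,"dz": 2,"twist": 0,"fingers": -0.7},{"dx": 0,"dy": 0,"dz": 4,"twist": 0,"fingers": -0.3},{"dx": 0,"dy": 0,"dz": 4,"twist": 0,"fingers": 1},{"dx": 0,"dy": 0,"dz": 4,"twist": 0,"fingers": 1},{"dx": 0,"dy": 0,"dz": 4,"twist": 0,"fingers": 1}]}}

```text
clock: 22.05
eef_pos: [0.397, -0.2167, 0.0007]
tool_rot: [-0.0, 1.0, 0.0, 0.0]
ft_force: [-2.3, 0.6, 4.7]
grip_width: 0.0439
grasp_force: 60.6
```

Emit:
{"name": "carry_out", "arguments": {"plan": [{"dx": 0,"dy": 0,"dz": 0,"twist": 0,"fingers": 1},{"dx": 0,"dy": 0,"dz": 0,"twist": 0,"fingers": 1},{"dx": 0,"dy": 0,"dz": 0,"twist": 0,"fingers": 1},{"dx": 0,"dy": 0,"dz": 0,"twist": 0,"fingers": 1},{"dx": 0,"dy": 0,"dz": 0,"twist": 0,"fingers": 1}]}}

```text
clock: 22.47
eef_pos: [0.397, -0.2167, 0.0007]
tool_rot: [-0.0, 1.0, 0.0, 0.0]
ft_force: [-1.6, 0.5, 6.5]
grip_width: 0.044
grasp_force: 60.7
```

Emit:
{"name": "carry_out", "arguments": {"plan": [{"dx": 0,"dy": 0,"dz": -8,"twist": 0,"fingers": 1},{"dx": 0,"dy": 0,"dz": -40,"twist": 0,"fingers": 1},{"dx": 0,"dy": 0,"dz": -75,"twist": 0,"fingers": 1},{"dx": 0,"dy": 0,"dz": -110,"twist": 0,"fingers": 1},{"dx": -10,"dy": -5,"dz": -130,"twist": 0,"fingers": 1}]}}

```text
clock: 22.88
eef_pos: [0.4066, -0.2215, 0.1338]
tool_rot: [-0.0, 1.0, -0.0, 0.001]
ft_force: [1.2, -0.5, -0.0]
grip_width: 0.0442
grasp_force: 61.5
```

Emit:
{"name": "carry_out", "arguments": {"plan": [{"dx": -36,"dy": -12,"dz": 0,"twist": 0,"fingers": 1},{"dx": -73,"dy": -24,"dz": 0,"twist": 0,"fingers": 1},{"dx": -110,"dy": -36,"dz": 0,"twist": 0,"fingers": 1},{"dx": -147,"dy": -48,"dz": 0,"twist": 0,"fingers": 1},{"dx": -184,"dy": -60,"dz": 0,"twist": 0,"fingers": 1}]}}

```text
clock: 23.3
eef_pos: [0.5925, -0.2818, 0.1304]
tool_rot: [-0.0, 1.0, 0.0, -0.0]
ft_force: [0.6, -1.1, -0.7]
grip_width: 0.0438
grasp_force: 61.6
```

Emit:
{"name": "carry_out", "arguments": {"plan": [{"dx": -17,"dy": -3,"dz": 0,"twist": 0,"fingers": 1},{"dx": -17,"dy": -3,"dz": 0,"twist": 0,"fingers": 1},{"dx": -17,"dy": -3,"dz": 0,"twist": 0,"fingers": 1},{"dx": -17,"dy": -3,"dz": 0,"twist": 0,"fingers": 1},{"dx": -17,"dy": -3,"dz": 0,"twist": 0,"fingers": 1}]}}

```text
clock: 23.72
eef_pos: [0.6068, -0.2842, 0.1304]
tool_rot: [-0.0, 1.0, 0.0, -0.001]
ft_force: [0.1, 0.4, -1.2]
grip_width: 0.0439
grasp_force: 61.6
```

Run:
```python
from h import *
import pickle
o=bot.get_obs(); print(o['eef_pos'],o['grip_width'],o['ft_force'])
c=camera('wrist'); pickle.dump(dict(c),open('w8.pkl','wb'))
a=c['image'][120:330,160:440]; a=cv2.resize(a,None,fx=2,fy=2,interpolation=cv2.INTER_CUBIC)
cv2.imwrite('pics/w8.png',a[:,:,::-1])
```

```text
[ 0.60680284 -0.28420438  0.13037571] 0.04393218591635465 [ 0.10201907  0.3658347  -1.17359518]
```

View pics/w8.png

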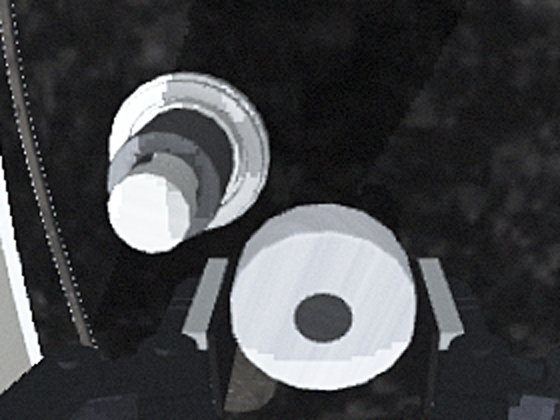

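The plunger head is at crop (149,213), upright in the sleeve. The held cap's mark is at crop (323,317).

Run:
```python
from h import *
import pickle
c=pickle.load(open('w8.pkl','rb'))
for n,u,v,z in [('head',149,213,.082),('cap',323,317.5,.1477)]: print(n,np.round(1000*back(c,160+u/2,120+v/2,z,True),1))
```

```text
head [ 608.6 -343.5   82. ]
cap [ 607.8 -283.7  147.7]
```

Emit:
{"name": "carry_out", "arguments": {"plan": [{"dx": -1,"dy": -30,"dz": 0,"twist": 0,"fingers": 1},{"dx": -1,"dy": -55,"dz": 5,"twist": 0,"fingers": 1},{"dx": -1,"dy": -60,"dz": 20,"twist": 0,"fingers": 1},{"dx": -1,"dy": -60,"dz": 30,"twist": 0,"fingers": 1},{"dx": -1,"dy": -60,"dz": 34,"twist": 0,"fingers": 1}]}}

```text
clock: 24.18
eef_pos: [0.6072, -0.3439, 0.0944]
tool_rot: [0.0, 1.0, 0.001, -0.002]
ft_force: [-0.9, 0.6, -3.0]
grip_width: 0.044
grasp_force: 61.6
```

Emit:
{"name": "carry_out", "arguments": {"plan": [{"dx": 0,"dy": 0,"dz": 0,"twist": 0,"fingers": 1},{"dx": 0,"dy": 0,"dz": 0,"twist": 0,"fingers": 1},{"dx": 0,"dy": 0,"dz": 0,"twist": 0,"fingers": 1},{"dx": 0,"dy": 0,"dz": 0,"twist": 0,"fingers": 1},{"dx": 0,"dy": 0,"dz": 0,"twist": 0,"fingers": 1}]}}

```text
clock: 24.6
eef_pos: [0.6098, -0.3442, 0.0973]
tool_rot: [-0.001, 1.0, -0.0, 0.001]
ft_force: [-1.4, -0.5, -0.6]
grip_width: 0.0436
grasp_force: 61.6
```

Emit:
{"name": "carry_out", "arguments": {"plan": [{"dx": 1.5,"dy": 0,"dz": 3,"twist": 0,"fingers": 1},{"dx": 1.5,"dy": 0,"dz": 6,"twist": 0,"fingers": 1},{"dx": 1.5,"dy": 0,"dz": 9,"twist": 0,"fingers": 1},{"dx": 1.5,"dy": 0,"dz": 12,"twist": 0,"fingers": 1},{"dx": 1.5,"dy": 0,"dz": 14,"twist": 0,"fingers": 1}]}}

```text
clock: 25.02
eef_pos: [0.6073, -0.3444, 0.0815]
tool_rot: [-0.0, 1.0, 0.0, -0.0]
ft_force: [0.2, -0.1, -0.9]
grip_width: 0.0437
grasp_force: 61.6
```

Emit:
{"name": "carry_out", "arguments": {"plan": [{"dx": 0,"dy": 0,"dz": 2,"twist": 0,"fingers": 1},{"dx": 0,"dy": 0,"dz": 4,"twist": 0,"fingers": 1},{"dx": 0,"dy": 0,"dz": 5,"twist": 0,"fingers": 1},{"dx": 0,"dy": 0,"dz": 6,"twist": 0,"fingers": 1},{"dx": 0,"dy": 0,"dz": 6,"twist": 0,"fingers": 1}]}}

```text
clock: 25.43
eef_pos: [0.6076, -0.3445, 0.0761]
tool_rot: [-0.0, 1.0, 0.0, -0.0]
ft_force: [0.4, -0.6, -1.0]
grip_width: 0.0441
grasp_force: 61.6
```

Emit:
{"name": "carry_out", "arguments": {"plan": [{"dx": 0,"dy": 0,"dz": 0.5,"twist": 0,"fingers": 1},{"dx": 0,"dy": 0,"dz": 1,"twist": 0,"fingers": 1},{"dx": 0,"dy": 0,"dz": 2,"twist": 0,"fingers": 1},{"dx": 0,"dy": 0,"dz": 3,"twist": 0,"fingers": 1},{"dx": 0,"dy": 0,"dz": 3,"twist": 0,"fingers": 1}]}}

```text
clock: 25.85
eef_pos: [0.6084, -0.3447, 0.0757]
tool_rot: [-0.0, 1.0, -0.001, 0.001]
ft_force: [-2.0, 1.7, 8.1]
grip_width: 0.0436
grasp_force: 62.4
```

Emit:
{"name": "carry_out", "arguments": {"plan": [{"dx": 0,"dy": 0,"dz": 0,"twist": 0,"fingers": 0.2},{"dx": 0,"dy": 0,"dz": 0,"twist": 0,"fingers": -0.5},{"dx": 0,"dy": 0,"dz": 0,"twist": 0,"fingers": -0.5},{"dx": 0,"dy": 0,"dz": 0,"twist": 0,"fingers": -0.5},{"dx": 0,"dy": 0,"dz": -6,"twist": 0,"fingers": -0.5}]}}

```text
clock: 26.27
eef_pos: [0.6067, -0.344, 0.0776]
tool_rot: [-0.0, 1.0, 0.001, -0.001]
ft_force: [-0.5, 0.2, -0.3]
grip_width: 0.064
grasp_force: 0.0
```

Emit:
{"name": "carry_out", "arguments": {"plan": [{"dx": 0,"dy": 0,"dz": -15,"twist": 0,"fingers": -0.5},{"dx": 0,"dy": 0,"dz": -40,"twist": 0,"fingers": -0.5},{"dx": 20,"dy": 10,"dz": -60,"twist": 0,"fingers": -0.5},{"dx": 50,"dy": 30,"dz": -60,"twist": 0,"fingers": -0.5},{"dx": 80,"dy": 55,"dz": -60,"twist": 0,"fingers": -0.5}]}}

```text
clock: 26.68
eef_pos: [0.5284, -0.2908, 0.141]
tool_rot: [0.0, 1.0, -0.001, 0.002]
ft_force: [0.4, -0.1, 0.5]
grip_width: 0.064
grasp_force: 0.0
```

Emit:
{"name": "carry_out", "arguments": {"plan": [{"dx": 35,"dy": 10,"dz": 0,"twist": 0,"fingers": -0.5},{"dx": 70,"dy": 20,"dz": 0,"twist": 0,"fingers": -0.5},{"dx": 100,"dy": 30,"dz": 0,"twist": 0,"fingers": -0.5},{"dx": 100,"dy": 30,"dz": 0,"twist": 0,"fingers": -0.5},{"dx": 100,"dy": 30,"dz": 0,"twist": 0,"fingers": -0.5}]}}

```text
clock: 27.1
eef_pos: [0.426, -0.259, 0.1398]
tool_rot: [-0.0, 1.0, 0.0, -0.0]
ft_force: [0.8, 0.6, 1.3]
grip_width: 0.064
grasp_force: 0.0
```

Run:
```python
from h import *
o=bot.get_obs(); print(o['eef_pos'],o['ft_force'])
t=camera('top'); s=camera('scene')
for c,n in ((t,'top'),(s,'scene')): print(n,[np.round(proj(c,p),1) for p in [(.6075,-.3447,.093),(.6085,-.3445,.034)]])
a=cv2.resize(t['image'][80:180,360:460],None,fx=4,fy=4,interpolation=cv2.INTER_CUBIC)
b=cv2.resize(s['image'][160:260,380:480],None,fx=4,fy=4,interpolation=cv2.INTER_CUBIC)
cv2.imwrite('pics/end.png',np.hstack([a,b])[:,:,::-1])
```

```text
[ 0.42595393 -0.25901885  0.13975095] [0.80077522 0.5888263  1.27935533]
top [array([439.2, 125.8]), array([431.2, 133.9])]
scene [array([448.1, 211.9]), array([442.2, 229.9])]
```

View pics/end.png

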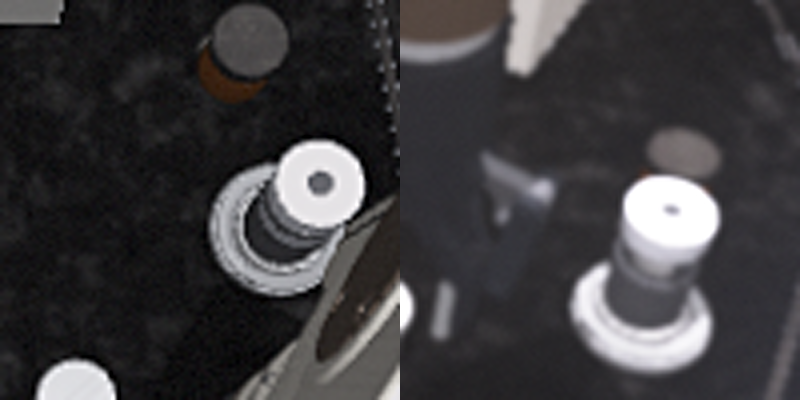

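The stack stands upright. The cap mark is at top (440,125.5) and scene (448,212), against predicted home positions of (439,126) and (448,212).

```bash
python3 -c "
from workcell import job_done; print(job_done())"
```

```text
the job is handed in; nothing more can be done
None
```

The pellet die is assembled on the stand in the order asked: base, sleeve, plunger, cap. Each part reached its expected home height, the final pictures show the stack upright, the spare plunger and jars were left alone, and I handed the job in at about 27 s.

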